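Put the loop tool away and hold the sprung clay-bin lid below its balance point

TASK

Clear the loop tool off the lid of the clay bin first: stand it in the blue tool pot, wooden handle down and loop up, and let go of it. Then raise the sprung lid past its balance point, without letting it fly fully open, ease it back down to just below that point and finish still holding it there with the gripper, steady, so that I can reach in for clay from the other side. Leave the bottle and the wooden block where they are.

Things in the scene. Friction and masses are not known exactly. Their poses are not given: they have to be found in the camera images.
- clay_bin: Green steel clay bin, fixed to the bench, 220 (x) x 280 (y) x 100 tall without its lid. Origin: centre of its underside; z up. The lid (224 x 284, 10 thick, top face 110 above the bench when shut) is hinged on the bin's -x edge, the robot's side, and opens at the +x side, away from the robot. Position and yaw vary.
- bin_lid (a joint): Lid angle, rad: 0 shut, grows as the far edge rises, stop at 1.35 (beyond 1.2 counts as flown open). 1.5 kg, mostly carried by a hinge spring. Balance point 0.58: below it the free lid falls shut, above it the spring throws it open; no hinge friction. Under 5 N at the handle moves or holds it. Just below balance means 0.05 to 0.25 under it.
- lid_handle (a point): Middle of the orange grip bar on the lid: 12 mm round bar along the bin's y axis, 112 long, on posts of 12 mm at 50 either side of the middle (88 free between). Lid shut: bar axis 150 above the bench, 40 above the lid's face, 77 from the bin's centre towards +x; 187 out from and 50 above the hinge axis, about which it turns with the lid.
- lid_hinge (a point): Point on the hinge axis, middle of the bin's -x edge, 110 mm from the bin's centre, 100 above the bench. The hinge axis is parallel to the bin's y axis.
- loop_tool: Pottery loop tool, 30 to 65 g, lying flat on the lid between hinge and handle, roughly along the bin's y axis, loop to +y. Wooden handle 125 long, 16 wide, 14 thick, then a brass ferrule and a flat steel loop 28 wide; 177 in all. Origin: middle of the wooden handle; x axis along the tool towards the loop; z across its thickness (up as it lies).
- tool_foot (a point): Butt end of the wooden handle, 62.5 from the tool's origin towards -x.
- tool_loop (a point): Far end of the steel loop, 112 from the tool's origin towards +x.
- tool_pot: Blue ceramic pot, empty, standing loose on the bench to the left or right of the bin, 0.6 kg. Origin: centre of its underside. Height 85, outer rim diameter 72, wall 4; the inside narrows slightly downwards; floor about 5 thick.
- metal_bottle: Silver metal bottle with a red cap, 62 diameter, 150 tall, on the other side of the bin from the pot. Leave alone. Origin: centre of its underside.
- wood_rib: Wooden block 100 x 50 x 22, beyond the bin. Leave alone. Origin: centre of its underside.

How it is judged:
By the outcome, as a careful person would: the job done as asked, in the order asked, and still so for the second after the job is handed in, while the arm keeps its last pose, push and grip.
It also fails if it takes over 54 s, if anything falls off the work surface, if the arm or the gripper's body presses on something with over 40 N, if the wrist force passes 120 N, or if a joint passes its speed limit or range.

ROBOT

A 7-joint arm with a two-finger parallel gripper is mounted at the origin on the work surface. World frame = base frame: x ahead of the robot, y to its left, z up, the work surface at z = 0. Lengths are in m, angles in rad, forces in N, time in s.
With the tool pointing down it reaches from about 0.35 to 0.9 m from the base axis. Payload 8.1 kg.
Tool frame: the origin (TCP) lies midway between the tips of the shut fingers; the grasp point (between the pads) lies 19 mm behind it; z points along the fingers, y is the line along which they close (so a half turn about z gives the same grasp; the last joint's range is limited). The gripper opens to 92 mm and grips with 3 to 60 N. Pads are 19 mm wide; open, the fingers measure 130 mm over their backs; the gripper's body (75 mm by 190 mm) begins 47 mm behind the grasp point.
Start: joints at [1.161, 0.434, 0.025, 1.573, -0.012, 1.134, -0.075], TCP at [0.189, -0.596, 0.227] pointing down, gripper open.
Joint ranges: [-2.62, 2.62], [-0.44, 2.09], [-1.27, 1.32], [0.08, 2.57], [-1.32, 4.46], [0.12, 2], [-2.74, 2.74]. Speed limits (rad/s): [2.22, 2.22, 3.01, 3.01, 3.14, 3.14, 3.14].

INTERFACE

Orientations are given as a rotation vector (axis times angle).
In Python, from cell import arm gives the robot as it stands.
- The arm moves only by the tool carry_out, never from a script. Its arguments are lists of equal length, an entry for each row: "claw": the finger opening in cm, from 0 to 9.18; "delta_pos": the shift along the tool's x, y, z in cm, a list of three; "angular": the turn, a rotation vector about the tool's x, y, z in rad, a list of three. In form: {"claw": [claw, ...], "delta_pos": [[dx, dy, dz], ...], "angular": [[ax, ay, az], ...]}. A call has 1 to 20 rows; each row shifts and turns the commanded pose from where the row before left it, along the tool's axes as they then stand; what a row does not reach is not made up. A row lasts 1/10 s, in which the tool goes at most 50 mm and 8.59 degrees, less where a joint would pass 70% of its speed; a pose out of reach is approached as far as the arm can. A call with a gripper value outside its range is refused whole. The fingers move at their own pace and stop on an object; "force" is the grip in N (left out, the last holds). Time passes only in rows, so rows that do not move let the fingers close. It gives the time, the measured TCP pose, the force, the opening and the grip force at its end, in the units of the state.
- arm.observe(): the state, without advancing time (a new reading comes with each control period).
- arm.get_image(name): name is "side" or "top" or "wrist"; returns a dict with "frame" (480x640x3 uint8, red, green, blue), "mtx" (3x3 intrinsics, pixels), "dist" ([k1, k2, p1, p2, k3] as OpenCV has them; the pictures are not rectified), "T" (4x4, takes a point from camera to world coordinates). Camera axes: x right, y down, z forward; pixel columns grow to the right and rows downward; lengths in m; the calibration is good to about 2 mm. A picture is of the moment at which its call begins. There is no depth.
- arm.sign_off(): hands the job in; it is judged then, once.
Trained networks look in a picture, given as the dict that the camera call returned (one of the last four; its "shot" number tells which), for a name from the list of things; names that differ only in an ending like _2 or _b are one class to them, and where a whole thing is asked for, a point or a joint stands for the part that bears it (a point fixed in the world has none). Each returns a list of dicts, best first, with "conf" (0 to 1); they miss things now and then, are a little off and sometimes report something else, mostly with a low value. They report only what shows in the picture. A call takes as long as a camera call.
- arm.look_for(label, picture): "centre" ([column, row] as shares, 0 to 1, of the picture: columns of its width, rows of its height, amid what is visible of it).
- arm.trace(label, picture): "region" (480x640 bool, what is visible of it) and "centre" ([column, row] as shares, 0 to 1, of the picture: columns of its width, rows of its height, amid what is visible of it).
- arm.place_of(label, picture): "centre" ([column, row] as shares, 0 to 1, of the picture: columns of its width, rows of its height: a listed point, or the origin of a listed thing).
The state is a dict: "clock": time; "joints": joint angles; "dq": joint speeds; "joint_efforts": joint torques, N m; "position": TCP position; "ee_rot": TCP orientation; "force": force on the tool from outside, world axes, zero at the start; "ft_torque": the same for the moment, N m; "width": opening from 0.0 (shut) to 1.0 (fully open); "gripper_force": force on a finger pad.
Only numpy, scipy, OpenCV 4.12 (cv2) and the standard library are available. Lean on these libraries where they do the work, as an engineer would, in place of code of your own. Each camera call takes 0.05 s, during which the arm holds its last target. There are 200 camera calls.

## Working session

There is one attempt and no reset: what is moved stays moved. The work goes in short steps, Python scripts to look and compute and a tool call to move; the robot and the scene stay as the last step left them, time stands still between calls to the robot, and variables do not carry over. Pictures are saved under pics/ and viewed, at most 10 in all, crops included, and the job is handed in when it is done.

Besides the shell and the picture viewer there is one more tool, called after ">>>" as name(argument=value, ...) on one line, values as JSON. carry_out: Moves the arm, as the interface text tells. Its arguments: {"type":"object","properties":{"claw":{"type":"array","items":{"type":"number"}},"delta_pos":{"type":"array","items":{"type":"array","items":{"type":"number"}}},"angular":{"type":"array","items":{"type":"array","items":{"type":"number"}}},"force":{"type":"number"}},"required":["claw","delta_pos","angular"]}

```bash
ls; mkdir -p pics; cat > h.py <<'E'
import numpy as np, cv2
from scipy.spatial.transform import Rotation as R
from cell import arm
def ray(p,c):
    uv=np.array([[c[0]*640,c[1]*480]],float).reshape(1,1,2)
    n=cv2.undistortPoints(uv,np.array(p["mtx"]),np.array(p["dist"]))[0,0]
    T=np.array(p["T"]); d=T[:3,:3]@np.r_[n,1]; return T[:3,3],d/np.linalg.norm(d)
def atz(p,c,z):
    o,d=ray(p,c); return o+d*(z-o[2])/d[2]
def tri(rs):
    A=sum(np.eye(3)-np.outer(d,d) for o,d in rs); b=sum((np.eye(3)-np.outer(d,d))@o for o,d in rs)
    return np.linalg.solve(A,b)
def save(p,n): cv2.imwrite("pics/"+n,p["frame"][:,:,::-1])
np.set_printoptions(precision=4,suppress=True)
E
python3 - <<'E'
from h import *
s=arm.observe(); print(s)
P={n:arm.get_image(n) for n in("side","top")}
save(P["side"],"side0.png"); save(P["top"],"top0.png")
Z=dict(clay_bin=0,lid_handle=.15,lid_hinge=.1,loop_tool=.117,tool_foot=.117,tool_loop=.117,tool_pot=0,metal_bottle=0,wood_rib=0)
for l,z in Z.items():
    rs=[]
    for n,p in P.items():
        r=arm.place_of(l,p)[:2]
        for q in r: print(l,n,round(q["conf"],2),np.array(q["centre"]),atz(p,q["centre"],z))
        if r: rs.append(ray(p,r[0]["centre"]))
    if len(rs)==2: print("   tri",tri(rs))
E
```

```text
pics
{'clock': 0.0, 'joints': array([ 1.1614,  0.4352,  0.025 ,  1.5741, -0.0116,  1.134 , -0.0751]), 'dq': array([ 0.0006, -0.0007, -0.0022, -0.0003, -0.0001,  0.0018,  0.0007]), 'joint_efforts': array([ -0.0005, -66.7849,   0.985 , -31.4465,  -0.0602,   0.0427,
         0.0002]), 'position': array([ 0.1885, -0.5954,  0.2259]), 'ee_rot': array([-3.1032, -0.4796,  0.0006]), 'force': array([1.07  , 0.1321, 0.1279]), 'ft_torque': array([ 0.026 , -0.0038,  0.0311]), 'gripper_force': 0.0, 'width': 1.0014955582564564}
clay_bin side 0.65 [0.5286 0.5625] [ 0.5642 -0.0006  0.    ]
clay_bin top 0.7 [0.4852 0.5448] [0.5545 0.0043 0.    ]
   tri [0.5591 0.0038 0.0034]
lid_handle side 0.96 [0.4909 0.465 ] [ 0.6294 -0.0103  0.15  ]
lid_handle top 0.75 [0.4977 0.4594] [ 0.635  -0.0176  0.15  ]
   tri [ 0.633  -0.0174  0.1448]
lid_hinge side 0.58 [0.6005 0.5333] [0.4502 0.0424 0.1   ]
lid_hinge top 0.8 [0.4722 0.6198] [0.4561 0.0254 0.1   ]
   tri [0.4528 0.0263 0.0857]
loop_tool side 0.55 [0.5555 0.4946] [ 0.5239 -0.0024  0.117 ]
loop_tool side 0.54 [0.4919 0.4633] [ 0.6314 -0.0534  0.117 ]
loop_tool top 0.73 [0.4917 0.56  ] [ 0.5234 -0.0061  0.117 ]
   tri [ 0.5238 -0.0061  0.1138]
tool_foot side 0.81 [0.5708 0.461 ] [ 0.4999 -0.0687  0.117 ]
tool_foot top 0.7 [0.5306 0.566 ] [ 0.5152 -0.0658  0.117 ]
   tri [ 0.5074 -0.0647  0.1218]
tool_loop side 0.8 [0.5466 0.5579] [0.5346 0.1085 0.117 ]
tool_loop top 0.79 [0.415  0.5567] [0.5296 0.1118 0.117 ]
   tri [0.532  0.1114 0.1193]
tool_pot side 0.55 [0.5475 0.8094] [0.5192 0.3667 0.    ]
tool_pot top 0.6 [0.2691 0.5825] [0.5144 0.3643 0.    ]
   tri [ 0.5169  0.3648 -0.0034]
metal_bottle side 0.72 [0.5583 0.3952] [ 0.5218 -0.3675  0.    ]
metal_bottle top 0.79 [0.7122 0.5715] [ 0.5129 -0.373   0.    ]
   tri [ 0.5176 -0.3749 -0.0061]
wood_rib side 0.93 [0.3977 0.6825] [0.7554 0.213  0.    ]
wood_rib top 0.93 [0.3569 0.3944] [0.751  0.2179 0.    ]
   tri [0.7522 0.2173 0.0048]
```

View pics/side0.png

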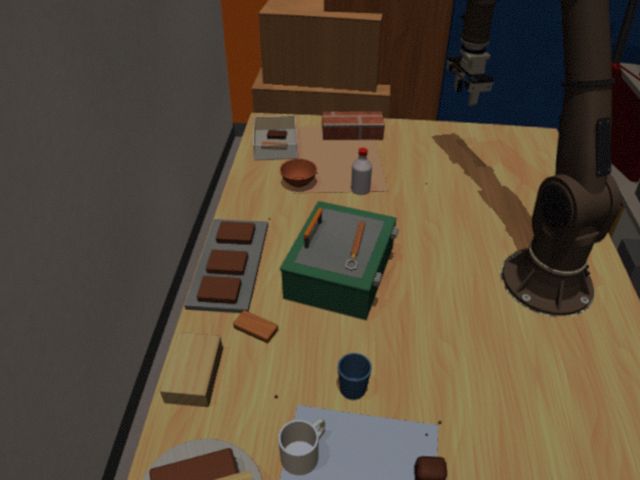

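View pics/top0.png

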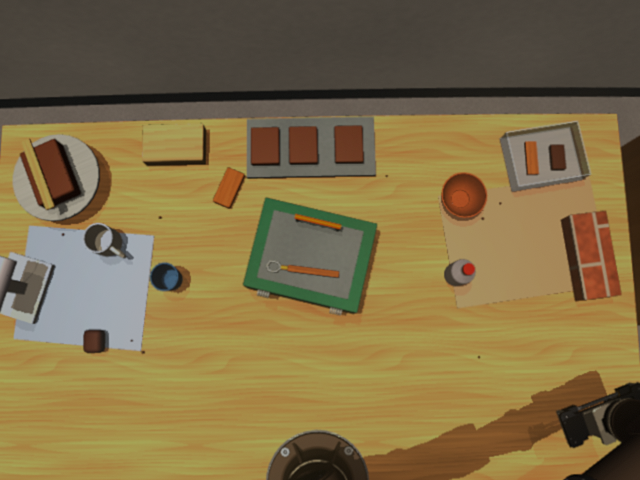

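The bin sits mid-bench, yawed about −13°. In the top view its handle is at about (318,222), and the tool lies from (340,273) to (268,267) with the loop to the left. The blue pot is at (166,277) and the bottle at (460,271).

```bash
cat >> h.py <<'E'
def frame(z,y):
    z=np.array(z,float); z/=np.linalg.norm(z); y=np.array(y,float); y-=z*(y@z); y/=np.linalg.norm(y)
    return R.from_matrix(np.c_[np.cross(y,z),y,z])
def plan(p,Rt,s=None):
    s=s or arm.observe(); R0=R.from_rotvec(s["ee_rot"])
    w=(R0.inv()*Rt).as_rotvec(); d=np.array(p)-s["position"]
    print("rot",w,"rows",np.linalg.norm(w)/.14,"shift cm (old axes)",R0.inv().apply(d)*100,"(new axes)",Rt.inv().apply(d)*100)
E
python3 - <<'E'
from h import *
s=arm.observe(); print(R.from_rotvec(s["ee_rot"]).as_matrix())
u=np.array([np.cos(np.radians(83.5)),np.sin(np.radians(83.5)),0]); y=np.cross(u,[0,0,1])
for sg in(1,-1): print(sg); plan([.53,.03,.30],frame([0,0,-1],sg*y))
E
```

```text
[[ 0.9533  0.3019 -0.    ]
 [ 0.3019 -0.9533 -0.    ]
 [-0.      0.     -1.    ]]
1
rot [ 0.      0.0001 -1.1506] rows 8.21883350337299 shift cm (old axes) [ 51.4307 -49.3581  -7.3297] (new axes) [66.0443 26.8241 -7.3261]
-1
rot [ 0.0001 -0.      1.991 ] rows 14.221114032225241 shift cm (old axes) [ 51.4307 -49.3581  -7.3297] (new axes) [-66.0443 -26.8241  -7.3261]
```

>>> carry_out(claw=[9,9,9,9,9,9,9,9,9,9,9], delta_pos=[[0,0,-3.65],[0,0,-3.65],[0,0,0],[0,0,0],[0,0,0],[0,0,0],[0,0,0],[0,0,0],[0,0,0],[0,0,0],[0,0,0]], angular=[[0,0,0],[0,0,0],[0,0,-0.128],[0,0,-0.128],[0,0,-0.128],[0,0,-0.128],[0,0,-0.128],[0,0,-0.128],[0,0,-0.128],[0,0,-0.128],[0,0,-0.128]])

```text
clock: 2.1
position: [0.1887, -0.5958, 0.2997]
ee_rot: [2.337, 2.1, -0.0]
force: [-0.3, 0.3, -0.0]
width: 0.982
gripper_force: 0.0
```

>>> carry_out(claw=[9,9,9,9,9,9,9,9,9,9,9,9,9,9,9,9,9,9,9], delta_pos=[[3.67,1.49,0],[3.67,1.49,0],[3.67,1.49,0],[3.67,1.49,0],[3.67,1.49,0],[3.67,1.49,0],[3.67,1.49,0],[3.67,1.49,0],[3.67,1.49,0],[3.67,1.49,0],[3.67,1.49,0],[3.67,1.49,0],[3.67,1.49,0],[3.67,1.49,0],[3.67,1.49,0],[3.67,1.49,0],[3.67,1.49,0],[3.67,1.49,0],[0,0,0]], angular=[[0,0,0],[0,0,0],[0,0,0],[0,0,0],[0,0,0],[0,0,0],[0,0,0],[0,0,0],[0,0,0],[0,0,0],[0,0,0],[0,0,0],[0,0,0],[0,0,0],[0,0,0],[0,0,0],[0,0,0],[0,0,0],[0,0,0]])

```text
clock: 4.0
position: [0.5304, 0.0365, 0.2998]
ee_rot: [-2.334, -2.1, -0.005]
force: [0.6, -0.2, 0.1]
width: 0.98
gripper_force: 0.0
```

```bash
python3 - <<'E'
from h import *
s=arm.observe(); print(s["clock"],s["joints"],s["position"],s["ee_rot"])
p=arm.get_image("wrist"); save(p,"w1.png"); t=arm.get_image("top"); sd=arm.get_image("side")
Z=dict(lid_handle=.15,lid_hinge=.1,loop_tool=.117,tool_foot=.117,tool_loop=.117,tool_pot=0)
for l,z in Z.items():
    for n,im in(("w",p),("t",t),("s",sd)):
        for q in arm.place_of(l,im)[:1]: print(l,n,round(q["conf"],2),np.array(q["centre"])*[640,480],atz(im,q["centre"],z))
# axes from masks
for l,z in(("loop_tool",.117),("tool_pot",.085)):
    for n,im in(("w",p),("t",t)):
        r=arm.trace(l,im)
        if r:
            v,u=np.nonzero(r[0]["region"]); (cx,cy),(w,h),a=cv2.minAreaRect(np.c_[u,v].astype(np.float32)); print(l,n,r[0]["conf"],cx,cy,w,h,a)
            b=cv2.boxPoints(((cx,cy),(w,h),a)); print(np.array([atz(im,c/[640,480],z)[:2] for c in b]).ravel())
E
```

```text
4.0 [ 0.3378  0.2994 -0.652   1.6485  0.1861  1.2557 -0.4554] [0.5304 0.0365 0.2998] [-2.3335 -2.1005 -0.0049]
lid_handle w 0.73 [444.608 260.016] [ 0.6337 -0.0149  0.15  ]
lid_handle t 0.89 [319.168 220.32 ] [ 0.6355 -0.0191  0.15  ]
lid_handle s 0.83 [315.392 221.184] [ 0.6271 -0.0185  0.15  ]
lid_hinge w 0.83 [234.688 213.408] [0.4513 0.0316 0.1   ]
lid_hinge s 0.58 [385.088 254.976] [0.4483 0.0386 0.1   ]
loop_tool w 0.65 [305.6   246.384] [ 0.5155 -0.0022  0.117 ]
loop_tool s 0.53 [356.032 238.896] [0.5225 0.0032 0.117 ]
tool_foot w 0.75 [303.872 306.72 ] [ 0.5067 -0.0642  0.117 ]
tool_foot s 0.51 [363.2   217.104] [ 0.5057 -0.0857  0.117 ]
tool_loop w 0.84 [311.488 118.512] [0.5332 0.1104 0.117 ]
tool_loop s 0.68 [363.008 218.976] [ 0.5061 -0.0778  0.117 ]
tool_pot t 0.86 [174.528 280.176] [0.5128 0.3582 0.    ]
tool_pot s 0.75 [352.32  388.992] [0.515  0.3676 0.    ]
loop_tool w 0.62 313.5 212.0 190.0 33.0 90.0
[ 0.5213  0.1129  0.5487  0.11    0.532  -0.0671  0.5    -0.0638]
tool_pot t 0.69 165.25001525878906 278.2500305175781 31.819805145263672 29.698482513427734 45.0
[0.5133 0.4161 0.5644 0.3645 0.5077 0.308  0.457  0.3594]
```

View pics/w1.png

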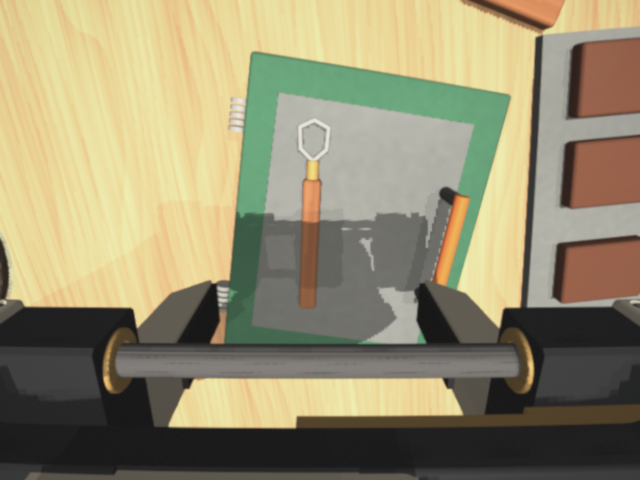

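The wrist view shows the tool clearly, running from the foot at (308,306) to the handle's end at (312,181) and the loop's end at (314,120). The orange bar runs from (461,197) down past (443,283), and the lid's left edge from (252,53) to (228,343).

```bash
python3 - <<'E'
from h import *
p=arm.get_image("wrist"); n=np.array([640,480])
q=lambda u,v,z: atz(p,np.array([u,v])/n,z)
f,e,l=q(308,306,.117),q(312,181,.117),q(314,120,.117)
print(f,e,l,np.degrees(np.arctan2(*(l-f)[[1,0]])),np.linalg.norm(e-f))
a,b=q(461,197,.15),q(443,283,.15); print("bar",a,b,np.degrees(np.arctan2(*(a-b)[[1,0]])))
a,b=q(252,53,.11),q(228,343,.11); print("hinge edge",a,b,np.degrees(np.arctan2(*(a-b)[[1,0]])))
a,c=q(252,53,.11),q(510,96,.11); print("y+ edge",c,np.degrees(np.arctan2(*(c-a)[[1,0]])),np.linalg.norm(c-a))
u=(l-f)/np.linalg.norm(l-f); u[2]=0
g=f+u*(.0625+.035); print("grasp",g)
y=np.cross(u,[0,0,1]); t=np.radians(42)
Rt=frame([-u[0]*np.sin(t),-u[1]*np.sin(t),-np.cos(t)],y)
z=Rt.as_matrix()[:,2]
P=g.copy(); P[2]=.120; P=P+z*.0  # TCP point
print("Rt",Rt.as_rotvec(),"P",P)
plan(P-z*.10,Rt); plan(P,Rt)
E
```

```text
[ 0.5087 -0.0703  0.117 ] [0.5267 0.0513 0.117 ] [0.5343 0.1025 0.117 ] 81.58135719902452 0.12295849740151293
bar [0.6457 0.0314 0.15  ] [ 0.6303 -0.0434  0.15  ] 78.39442232181729
hinge edge [0.4898 0.1607 0.11  ] [ 0.4208 -0.1078  0.11  ] 75.59855644087098
y+ edge [0.7017 0.1043 0.11  ] -14.892505322271102 0.21931927412012628
grasp [0.523  0.0261 0.117 ]
Rt [ 1.9404  1.6744 -0.7448] P [0.523  0.0261 0.12  ]
rot [ 0.0127 -0.7329  0.0333] rows 5.241357378232789 shift cm (old axes) [ 6.1712 -0.3251 10.536 ] (new axes) [11.6246 -0.541   3.711 ]
rot [ 0.0127 -0.7329  0.0333] rows 5.241357378232789 shift cm (old axes) [-0.5158 -0.5577 17.9677] (new axes) [11.6246 -0.541  13.711 ]
```

>>> carry_out(claw=[6,6,6,6,6,6,6,6], delta_pos=[[0,0,0],[0,0,0],[0,0,0],[0,0,0],[0,0,0],[0,0,0],[0,0,0],[0,0,0]], angular=[[0.002,-0.122,0.0055],[0.002,-0.122,0.0055],[0.002,-0.122,0.0055],[0.002,-0.122,0.0055],[0.002,-0.122,0.0055],[0.002,-0.122,0.0055],[0,0,0],[0,0,0]])

```text
clock: 6.1
position: [0.5293, 0.0313, 0.299]
ee_rot: [1.941, 1.678, -0.742]
force: [-0.6, -0.3, 0.8]
width: 0.652
gripper_force: 0.0
```

```bash
python3 - <<'E'
from h import *
s=arm.observe(); print(s["clock"],s["joints"],s["position"],s["width"])
Rt=R.from_rotvec([ 1.9404,1.6744,-0.7448]); z=Rt.as_matrix()[:,2]
P=np.array([.5225,.032,.120]); plan(P-z*.08,Rt); plan(P,Rt)
p=arm.get_image("wrist")
for l in("tool_foot","tool_loop","loop_tool"):
    for q in arm.place_of(l,p)[:1]: print(l,q["conf"],atz(p,q["centre"],.117))
E
```

```text
6.1 [-0.1913  0.5164 -0.5247  1.5581  0.6979  1.7443 -0.9768] [0.5293 0.0313 0.299 ] 0.6521237343366709
rot [ 0.0007 -0.0028  0.0018] rows 0.024233148567731375 shift cm (old axes) [11.9444 -0.6618  5.3572] (new axes) [11.9581 -0.6801  5.3243]
rot [ 0.0007 -0.0028  0.0018] rows 0.024233148567731375 shift cm (old axes) [11.9222 -0.6671 13.3572] (new axes) [11.9581 -0.6801 13.3243]
tool_foot 0.9 [ 0.5082 -0.0629  0.117 ]
tool_loop 0.44 [ 0.527  -0.1904  0.117 ]
loop_tool 0.59 [0.5163 0.0008 0.117 ]
```

>>> carry_out(claw=[6,6,6,6,6,6,6,6,6,6,6,6], delta_pos=[[2.39,-0.13,1.06],[2.39,-0.13,1.06],[2.39,-0.13,1.06],[2.39,-0.14,1.06],[2.39,-0.14,1.06],[0,0,2],[0,0,2],[0,0,1.2],[0,0,1.2],[0,0,1.0],[0,0,0.6],[0,0,0]], angular=[[0,0,0],[0,0,0],[0,0,0],[0,0,0],[0,0,0],[0,0,0],[0,0,0],[0,0,0],[0,0,0],[0,0,0],[0,0,0],[0,0,0]])

```text
clock: 7.5
position: [0.5225, 0.0309, 0.1207]
ee_rot: [1.941, 1.674, -0.744]
force: [0.1, -0.4, 0.8]
width: 0.656
gripper_force: 0.0
```

>>> carry_out(claw=[0.8,0.8,0.8,0.8,0.8,0.8,0.8,0.8], delta_pos=[[0,0,0],[0,0,0],[0,0,0],[0,0,0],[0,0,0],[0,0,0],[0,0,0],[0,0,0]], angular=[[0,0,0],[0,0,0],[0,0,0],[0,0,0],[0,0,0],[0,0,0],[0,0,0],[0,0,0]], force=30)

```text
clock: 8.3
position: [0.5227, 0.0316, 0.1209]
ee_rot: [1.94, 1.675, -0.743]
force: [0.1, 0.2, -0.1]
width: 0.168
gripper_force: 30.0
```

```bash
cat >> h.py <<'E'
u0=np.array([np.cos(np.radians(81.6)),np.sin(np.radians(81.6)),0])
Rg=R.from_rotvec([1.94,1.675,-.743]); Pg=np.array([.5227,.0316,.1209])
foot=Rg.inv().apply(np.array([.5083,-.0635,.117])-Pg); ax=Rg.inv().apply(u0)
E
python3 - <<'E'
from h import *
Rt=Rg*R.from_rotvec([0,np.pi/2,0])
print("foot in tcp",foot,"axis after",Rt.apply(ax), "z after",Rt.as_matrix()[:,2])
print("up in old axes", Rg.inv().apply([0,0,18]))
s=dict(arm.observe()); s["position"]=s["position"]+[0,0,.18]
pot=np.array([.514,.364]); T=np.r_[pot,.125]-Rt.apply(foot); print("hover tcp",T); plan(T,Rt,s)
E
```

```text
foot in tcp [-0.0689 -0.0004  0.0672] axis after [-0.0003  0.      1.    ] z after [ 0.1088  0.7357 -0.6686]
up in old axes [-12.0339   0.0155 -13.386 ]
hover tcp [0.5138 0.3601 0.2212]
rot [-0.0001  1.5706 -0.0004] rows 11.218449127456358 shift cm (old axes) [ 29.4034  -5.6773 -15.705 ] (new axes) [15.7132 -5.667  29.401 ]
```

>>> carry_out(claw=[0.8,0.8,0.8,0.8,0.8,0.8,0.8,0.8,0.8,0.8,0.8,0.8,0.8,0.8,0.8,0.8,0.8,0.8,0.8], delta_pos=[[-2,0,-2.23],[-2,0,-2.23],[-2,0,-2.23],[-2,0,-2.23],[-2,0,-2.23],[-2,0,-2.23],[0,0,0],[0,0,0],[0,0,0],[0,0,0],[0,0,0],[0,0,0],[0,0,0],[0,0,0],[0,0,0],[0,0,0],[0,0,0],[0,0,0],[0,0,0]], angular=[[0,0,0],[0,0,0],[0,0,0],[0,0,0],[0,0,0],[0,0,0],[0,0.131,0],[0,0.131,0],[0,0.131,0],[0,0.131,0],[0,0.131,0],[0,0.131,0],[0,0.131,0],[0,0.131,0],[0,0.131,0],[0,0.131,0],[0,0.131,0],[0,0.131,0],[0,0,0]])

```text
clock: 10.2
position: [0.5219, 0.0273, 0.2974]
ee_rot: [-1.871, -1.599, -0.834]
force: [-0.4, -1.6, -0.7]
width: 0.169
gripper_force: 30.0
```

```bash
python3 - <<'E'
from h import *
s=arm.observe(); print(s["clock"],s["joints"],s["position"],s["width"])
Rt=Rg*R.from_rotvec([0,np.pi/2,0]); plan([.5138,.3601,.2212],Rt)
E
```

```text
10.2 [ 0.9577  0.4741 -0.8035  1.8006 -0.5683  1.1232  0.3308] [0.5219 0.0273 0.2974] 0.16912910836082928
rot [ 0.0016 -0.0045 -0.0101] rows 0.07986836434865388 shift cm (old axes) [16.0757 -5.8549 29.5514] (new axes) [16.2667 -5.6448 29.4876]
```

>>> carry_out(claw=[0.8,0.8,0.8,0.8,0.8,0.8,0.8,0.8,0.8,0.8,0.8,0.8], delta_pos=[[1.61,-0.57,2.95],[1.61,-0.57,2.95],[1.61,-0.57,2.95],[1.61,-0.57,2.95],[1.61,-0.57,2.95],[1.61,-0.57,2.95],[1.61,-0.57,2.95],[1.61,-0.57,2.95],[1.61,-0.57,2.95],[1.61,-0.57,2.95],[0,0,0],[0,0,0]], angular=[[0,0,0],[0,0,0],[0,0,0],[0,0,0],[0,0,0],[0,0,0],[0,0,0],[0,0,0],[0,0,0],[0,0,0],[0,0,0],[0,0,0]])

```text
clock: 11.4
position: [0.5124, 0.3661, 0.2246]
ee_rot: [-1.862, -1.617, -0.833]
force: [0.3, 0.4, -0.7]
width: 0.167
gripper_force: 30.0
```

```bash
python3 - <<'E'
from h import *
s=arm.observe(); print(s["clock"],s["joints"],s["position"],s["ee_rot"])
Rn=R.from_rotvec(s["ee_rot"]); F=s["position"]+Rn.apply(foot); print("model foot",F,"axis",Rn.apply(ax))
P={n:arm.get_image(n) for n in("side","top","wrist")}
for n,p in P.items():
    v=p["frame"]
    if n!="wrist":
        c=(350,360) if n=="side" else (170,275); x0,y0=c[0]-80,max(0,c[1]-100)
        cv2.imwrite(f"pics/c_{n}.png",cv2.resize(v[y0:y0+180,x0:x0+180],(600,600),interpolation=cv2.INTER_CUBIC)[:,:,::-1]); print(n,x0,y0)
    else: save(p,"w3.png")
for l,z in(("tool_foot",.125),("tool_loop",.3),("tool_pot",0)):
    rs=[]
    for n,p in P.items():
        for q in arm.place_of(l,p)[:1]: print(l,n,round(q["conf"],2),np.array(q["centre"])*[640,480],atz(p,q["centre"],z)); rs.append(ray(p,q["centre"]))
    if len(rs)>1: print("tri",tri(rs))
E
cd pics; python3 -c "
import cv2,numpy as np
cv2.imwrite('cc.png',cv2.resize(np.hstack([cv2.imread('c_side.png'),cv2.imread('c_top.png')]),(800,400)))"
```

```text
11.4 [ 0.3803  0.53   -0.9214  2.0063 -0.7467  0.4382  0.1188] [0.5124 0.3661 0.2246] [-1.8619 -1.6169 -0.8333]
model foot [0.5128 0.37   0.1284] axis [-0.0021 -0.0005  1.    ]
side 270 260
top 90 175
tool_foot side 0.79 [358.208 352.08 ] [0.5091 0.3606 0.125 ]
tool_foot top 0.67 [157.696 273.792] [0.5179 0.3706 0.125 ]
tool_foot wrist 0.66 [317.312 315.792] [0.5177 0.3885 0.125 ]
tri [0.5142 0.3742 0.1448]
tool_loop side 0.81 [363.904 295.392] [0.5081 0.3653 0.3   ]
tool_loop top 0.43 [138.112 270.72 ] [0.508 0.368 0.3  ]
tool_loop wrist 0.88 [316.608 192.912] [0.5143 0.3685 0.3   ]
tri [0.51   0.3672 0.3021]
tool_pot side 0.62 [350.272 392.4  ] [0.5192 0.3767 0.    ]
tool_pot top 0.54 [172.288 276.72 ] [0.5219 0.3642 0.    ]
tool_pot wrist 0.74 [316.672 379.392] [0.5141 0.3667 0.    ]
tri [ 0.5188  0.3681 -0.0127]
```

View pics/cc.png

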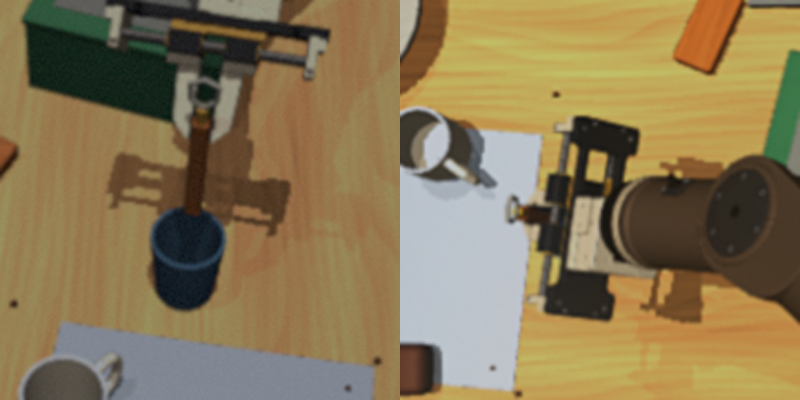

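View pics/w3.png

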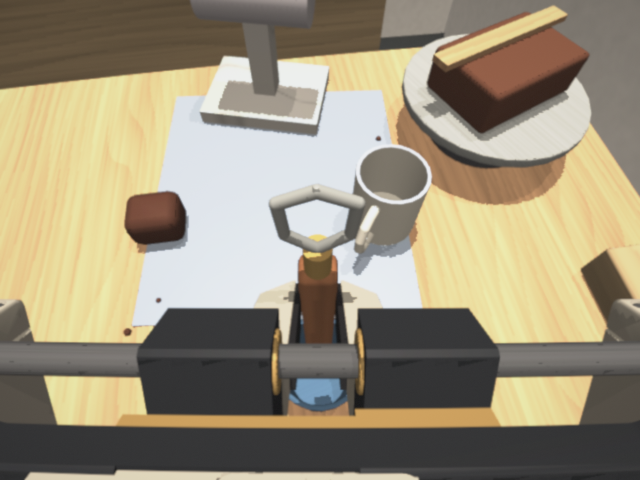

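The crop shows the tool vertical above the pot, with its foot at side pixel (358,355) and the rim centre at (354.6,367). In the wrist view the tool is centred between the fingers, loop up at (317,215).

```bash
python3 - <<'E'
from h import *
p=arm.get_image("side"); print("rim side",atz(p,[354.6/640,367/480],.085))
v=p["frame"].astype(int); m=((v[:,:,2]>v[:,:,0]+15)&(v[:,:,2]>v[:,:,1]+5)).astype(np.uint8); m[:345]=0;m[410:]=0;m[:,:325]=0;m[:,385:]=0
v_,u_=np.nonzero(m); print(u_.min(),u_.max(),v_.min(),v_.max()); print("rim2",atz(p,[(u_.min()+u_.max())/1280,367/480],.085))
s=arm.observe(); Rn=R.from_rotvec(s["ee_rot"]); F=s["position"]+Rn.apply(foot); print(s["clock"],s["position"],"foot",F,"axis",Rn.apply(ax))
plan(s["position"]+np.r_[np.array([.513,.365])-F[:2],.011-F[2]],Rn)
E
```

```text
rim side [0.5142 0.3694 0.085 ]
338 370 354 397
rim2 [0.5155 0.3695 0.085 ]
12.05 [0.514  0.3635 0.2236] foot [0.5142 0.3676 0.1274] axis [-0.0001 -0.0014  1.    ]
rot [0. 0. 0.] rows 0.0 shift cm (old axes) [-8.8462 -0.0924  7.5664] (new axes) [-8.8462 -0.0924  7.5664]
```

>>> carry_out(claw=[0.8,0.8,0.8,0.8,0.8,0.8,0.8,0.8,0.8,0.8,0.8,0.8,0.8], delta_pos=[[-0.86,0,0.77],[-0.86,0,0.77],[-0.86,0,0.77],[-0.86,0,0.77],[-0.86,0,0.77],[-0.86,0,0.77],[-0.86,0,0.77],[-0.86,0,0.77],[-0.86,0,0.77],[-0.86,0,0.77],[0,0,0],[0,0,0],[0,0,0]], angular=[[0,0,0],[0,0,0],[0,0,0],[0,0,0],[0,0,0],[0,0,0],[0,0,0],[0,0,0],[0,0,0],[0,0,0],[0,0,0],[0,0,0],[0,0,0]])

```text
clock: 13.35
position: [0.5141, 0.3639, 0.1087]
ee_rot: [-1.866, -1.612, -0.835]
force: [0.1, 0.5, -0.1]
width: 0.167
gripper_force: 30.0
```

```bash
python3 - <<'E'
from h import *
s=arm.observe(); Rn=R.from_rotvec(s["ee_rot"]); F=s["position"]+Rn.apply(foot); print(s["clock"],s["position"],s["force"],"foot",F,"axis",Rn.apply(ax))
p=arm.get_image("side"); cv2.imwrite("pics/s4.png",cv2.resize(p["frame"][250:430,260:460],(800,600))[:,:,::-1][:600])
E
```

```text
13.35 [0.5141 0.3639 0.1087] [ 0.1374  0.481  -0.0797] foot [0.5144 0.368  0.0125] axis [-0.0009 -0.0017  1.    ]
```

View pics/s4.png

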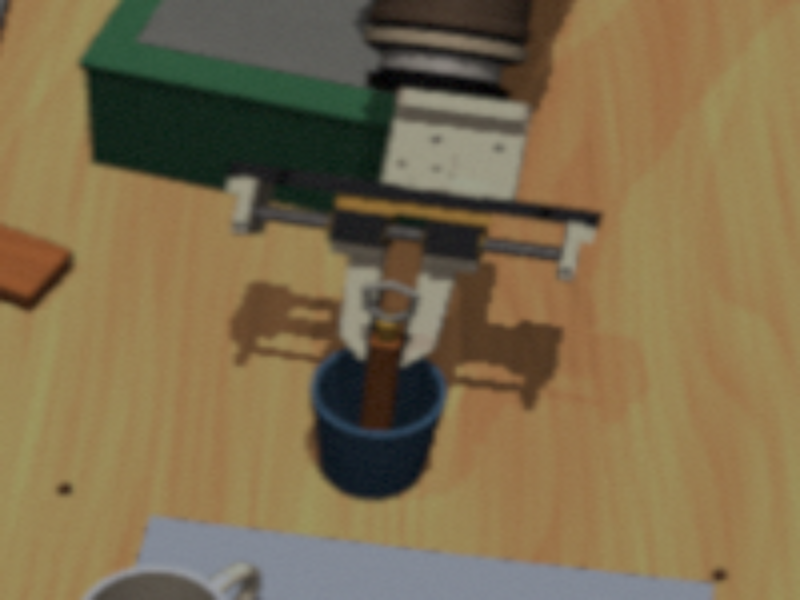

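The tool's handle is inside the pot and clear of the rim (pot rim at about (378,395) in the crop). I'll lower it slightly, release and back off.

>>> carry_out(claw=[0.8,0.8,0.8,2.5,4,4,4,4,4,4,4,4,4], delta_pos=[[-0.35,0,0.3],[0,0,0],[0,0,0],[0,0,0],[0,0,0],[0,0,0],[0,0,-0.5],[0,0,-1],[0,0,-2],[0,0,-3],[0,0,-3],[0,0,-3],[0,0,0]], angular=[[0,0,0],[0,0,0],[0,0,0],[0,0,0],[0,0,0],[0,0,0],[0,0,0],[0,0,0],[0,0,0],[0,0,0],[0,0,0],[0,0,0],[0,0,0]])

```text
clock: 14.7
position: [0.5019, 0.2685, 0.1887]
ee_rot: [-1.871, -1.612, -0.837]
force: [0.1, -0.1, 0.4]
width: 0.435
gripper_force: 0.0
```

```bash
python3 - <<'E'
from h import *
s=arm.observe(); print(s["clock"],s["position"],s["force"],s["joints"])
p=arm.get_image("side"); t=arm.get_image("top")
cv2.imwrite("pics/s5.png",cv2.resize(np.hstack([p["frame"][250:430,260:460],t["frame"][190:370,90:290]]),(800,360))[:,:,::-1])
b=np.radians(-13.5); h=np.array([.634,-.0175])
print("handle dist from hinge (.4525,.029):",np.hypot(*(h-[.4525,.029])))
for l,z in(("lid_handle",.15),("lid_hinge",.1)):
    for n,im in(("t",t),("s",p)):
        for q in arm.place_of(l,im)[:1]: print(l,n,round(q["conf"],2),atz(im,q["centre"],z))
# yaw options: tool y closing along bin x
for yaw in(-13.5,):
    c,sn=np.cos(np.radians(yaw)),np.sin(np.radians(yaw))
    for sg in(1,-1): plan([.634,-.0175,.30],frame([0,0,-1],[sg*c,sg*sn,0]))
E
```

```text
14.7 [0.5019 0.2685 0.1887] [ 0.0556 -0.051   0.4459] [ 0.6072  0.5837 -0.9633  2.0869 -0.7214  0.4746  0.2752]
handle dist from hinge (.4525,.029): 0.18736194917858856
lid_handle t 0.71 [ 0.6384 -0.0181  0.15  ]
lid_handle s 0.91 [ 0.6316 -0.0221  0.15  ]
lid_hinge s 0.66 [0.4532 0.0383 0.1   ]
rot [-0.0386 -0.8397  0.085 ] rows 6.0345855142907885 shift cm (old axes) [ -9.3788  17.4772 -27.4869] (new axes) [-25.039   19.8306 -11.3462]
rot [ 1.2475 -0.0573 -2.7925] rows 21.85039704790873 shift cm (old axes) [ -9.3788  17.4772 -27.4869] (new axes) [ 25.039  -19.8306 -11.3462]
```

View pics/s5.png

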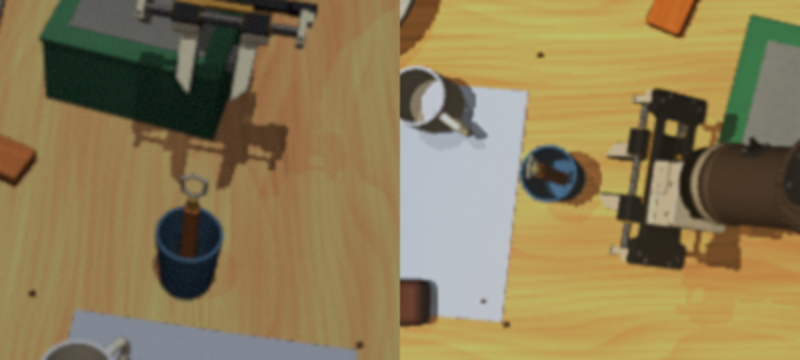

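The tool stands in the pot, loop up, and is free of the gripper. Next is the lid handle.

>>> carry_out(claw=[6,6,6,6,6,6,6,6,6,6,6,6,6,6,6,6,6,6,6,6], delta_pos=[[2.72,0,-2.45],[2.72,0,-2.45],[2.72,0,-2.45],[0,0,0],[0,0,0],[0,0,0],[0,0,0],[0,0,0],[0,0,0],[0,0,0],[-2.78,2.2,0],[-2.78,2.2,0],[-2.78,2.2,0],[-2.78,2.2,0],[-2.78,2.2,0],[-2.78,2.2,0],[-2.78,2.2,0],[-2.78,2.2,0],[-2.78,2.2,0],[0,0,0]], angular=[[0,0,0],[0,0,0],[0,0,0],[-0.0055,-0.12,0.012],[-0.0055,-0.12,0.012],[-0.0055,-0.12,0.012],[-0.0055,-0.12,0.012],[-0.0055,-0.12,0.012],[-0.0055,-0.12,0.012],[-0.0055,-0.12,0.012],[0,0,0],[0,0,0],[0,0,0],[0,0,0],[0,0,0],[0,0,0],[0,0,0],[0,0,0],[0,0,0],[0,0,0]])

```text
clock: 17.0
position: [0.6355, -0.024, 0.2951]
ee_rot: [2.472, 1.935, -0.004]
force: [-0.4, -0.6, -1.0]
width: 0.655
gripper_force: 0.0
```

>>> carry_out(claw=[6,6,6], delta_pos=[[0,0,0],[0,0,0],[0,0,0]], angular=[[0,0,0],[0,0,0],[0,0,0]])

```text
clock: 17.3
position: [0.6339, -0.0164, 0.2971]
ee_rot: [2.464, 1.947, 0.001]
force: [-1.0, 0.9, 0.1]
width: 0.653
gripper_force: 0.0
```

```bash
python3 - <<'E'
from h import *
s=arm.observe(); print(s["clock"],s["position"],s["force"],s["joints"],s["width"])
p=arm.get_image("wrist"); save(p,"w6.png")
v=p["frame"].astype(int)
m=((v[:,:,0]>150)&(v[:,:,2]<70)&(v[:,:,0]-v[:,:,1]>50)).astype(np.uint8)
n,lab,st,_=cv2.connectedComponentsWithStats(m); i=1+np.argsort(-st[1:,4])[:3]; print(st[i])
for l,z in(("lid_handle",.15),("lid_hinge",.1)):
    for q in arm.place_of(l,p)[:2]: print(l,round(q["conf"],2),np.array(q["centre"])*[640,480],atz(p,q["centre"],z))
E
```

```text
17.3 [ 0.6339 -0.0164  0.2971] [-0.9724  0.868   0.0826] [ 0.2458  0.4501 -0.4661  1.4125  0.2033  1.3257 -0.4628] 0.6525224413471096
[[310 222  14  57 620]
 [313 141  11   1  11]]
lid_handle 0.6 [317.632 212.496] [ 0.6346 -0.0152  0.15  ]
lid_hinge 0.66 [117.184 194.688] [0.4537 0.0315 0.1   ]
```

View pics/w6.png

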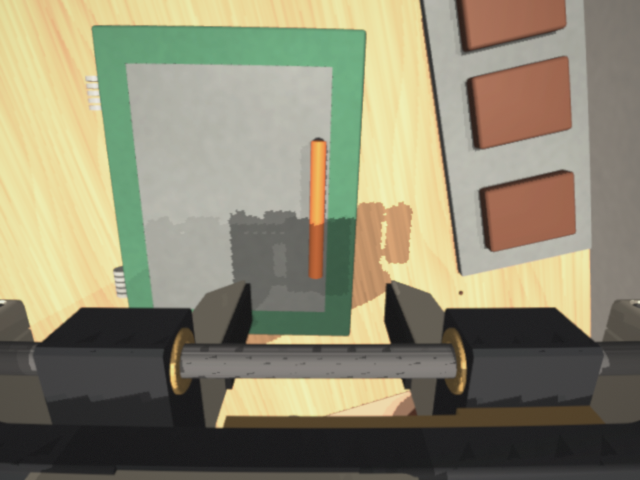

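The bar is centred between the fingers, from (318,140) to (316,278) with its middle at about (317,209), and parallel to the pads.

```bash
python3 - <<'E'
from h import *
s=arm.observe(); p=arm.get_image("wrist")
a=atz(p,[318/640,140/480],.15);b=atz(p,[316/640,278/480],.15); d=a-b
print(s["position"],a,b,(a+b)/2,np.linalg.norm(d),"yaw",np.degrees(np.arctan2(d[1],d[0]))-90)
Rn=R.from_rotvec(s["ee_rot"]); print(Rn.as_matrix()); plan(np.r_[((a+b)/2)[:2],.131],Rn)
E
```

```text
[ 0.634  -0.0174  0.2974] [0.6484 0.0393 0.15  ] [ 0.6202 -0.0722  0.15  ] [ 0.6343 -0.0165  0.15  ] 0.11493412643463523 yaw -14.192067682438534
[[ 0.2324  0.9726  0.0015]
 [ 0.9726 -0.2324 -0.0008]
 [-0.0004  0.0016 -1.    ]]
rot [ 0.0001  0.0001 -0.0004] rows 0.003137788170830369 shift cm (old axes) [ 0.1294 -0.0373 16.6391] (new axes) [ 0.1284 -0.0361 16.6392]
```

>>> carry_out(claw=[6,6,6,6,6,6,6,6,6,6,6], delta_pos=[[0.1,0,3],[0,0,3],[0,0,3],[0,0,2],[0,0,1.5],[0,0,1.2],[0,0,1],[0,0,1],[0,0,0.9],[0,0,0],[0,0,0]], angular=[[0,0,0],[0,0,0],[0,0,0],[0,0,0],[0,0,0],[0,0,0],[0,0,0],[0,0,0],[0,0,0],[0,0,0],[0,0,0]])

```text
clock: 18.6
position: [0.6348, -0.0175, 0.1314]
ee_rot: [2.466, 1.943, 0.001]
force: [-0.2, 0.4, 0.1]
width: 0.654
gripper_force: 0.0
```

>>> carry_out(claw=[0.5,0.5,0.5,0.5,0.5,0.5,0.5,0.5], delta_pos=[[0,0,0],[0,0,0],[0,0,0],[0,0,0],[0,0,0],[0,0,0],[0,0,0],[0,0,0]], angular=[[0,0,0],[0,0,0],[0,0,0],[0,0,0],[0,0,0],[0,0,0],[0,0,0],[0,0,0]], force=25)

```text
clock: 19.4
position: [0.633, -0.0172, 0.131]
ee_rot: [-2.467, -1.944, 0.003]
force: [-6.8, 0.5, 4.7]
width: 0.124
gripper_force: 25.0
```

```bash
cat >> h.py <<'E'
def lid(s):
    "lid angle from the grasp point, using the hinge point below"
    Rn=R.from_rotvec(s["ee_rot"]); g=s["position"]-.019*Rn.as_matrix()[:,2]
    return g
E
python3 - <<'E'
from h import *
s=arm.observe(); g=lid(s); print(s["clock"],s["position"],s["ee_rot"],s["force"],s["ft_torque"],s["width"],"grasp",g)
# body-frame arc: tool turns about hinge axis with lid. per row dth, hinge in tool frame:
Rn=R.from_rotvec(s["ee_rot"]); b=np.radians(-14); ex=np.array([np.cos(b),np.sin(b),0]); ey=np.array([-ex[1],ex[0],0])
H=np.r_[g[:2],.150]-.187*ex-[0,0,.05]; w=-ey  # lid rises: rotate about -y
P=s["position"]
for dth in(.03,.04):
    r=Rn.inv().apply(P-H); wb=Rn.inv().apply(w)*dth
    print(dth,"row shift",(R.from_rotvec(wb).apply(r)-r)*100,"row rot",wb,"R",np.linalg.norm(r))
E
```

```text
19.4 [ 0.633  -0.0172  0.131 ] [-2.4669 -1.9443  0.0033] [-6.811   0.5294  4.6981] [ 0.1739  1.3431 -0.0967] 0.12387434896326042 grasp [ 0.633  -0.0172  0.15  ]
0.03 row shift [ 0.0001 -0.1024 -0.5592] row rot [-0.03   -0.0003  0.    ] R 0.1895229461002837
0.04 row shift [ 0.0002 -0.1403 -0.745 ] row rot [-0.04   -0.0003  0.0001] R 0.1895229461002837
```

>>> carry_out(claw=[0.5,0.5,0.5,0.5,0.5,0.5,0.5,0.5,0.5,0.5], delta_pos=[[0,-0.25,-0.56],[0,-0.1,-0.56],[0,-0.1,-0.56],[0,-0.1,-0.56],[0,-0.1,-0.56],[0,-0.1,-0.56],[0,-0.1,-0.56],[0,-0.1,-0.56],[0,-0.1,-0.56],[0,-0.1,-0.56]], angular=[[-0.03,0,0],[-0.03,0,0],[-0.03,0,0],[-0.03,0,0],[-0.03,0,0],[-0.03,0,0],[-0.03,0,0],[-0.03,0,0],[-0.03,0,0],[-0.03,0,0]])

```text
clock: 20.4
position: [0.6159, -0.0126, 0.1852]
ee_rot: [2.271, 1.79, 0.272]
force: [-0.3, 1.4, -1.5]
width: 0.124
gripper_force: 25.0
```

```bash
cat >> h.py <<'E'
ex=np.array([np.cos(np.radians(-14)),np.sin(np.radians(-14)),0]); H=np.array([.633,-.0172,.15])-.187*ex-[0,0,.05]
def th(s):
    g=lid(s)-H; r=g@ex; return np.arctan2(g[2],r)-np.arctan2(50,187), np.hypot(r,g[2])
E
cat > st.py <<'E'
from h import *
s=arm.observe(); print(s["clock"],s["position"],"th,R(.1936)",th(s),"pitch",np.arcsin(R.from_rotvec(s["ee_rot"]).as_matrix()[:,2]@ex),"F",s["force"],s["ft_torque"],s["width"],s["joints"],s["dq"])
E
python3 st.py
```

```text
20.4 [ 0.6159 -0.0126  0.1852] th,R(.1936) (np.float64(0.30202717356013287), np.float64(0.1935308204708901)) pitch 0.3022090015264735 F [-0.3232  1.3807 -1.4779] [ 0.3217  0.4051 -0.04  ] 0.12446104242593513 [ 0.1884  0.344  -0.4072  1.9016  0.4106  0.6813 -0.7041] [-0.0859 -0.2277  0.0651  0.2712  0.1928 -0.3082 -0.2432]
```

>>> carry_out(claw=[0.5,0.5,0.5,0.5,0.5,0.5,0.5], delta_pos=[[0,-0.1,-0.56],[0,-0.1,-0.56],[0,-0.1,-0.56],[0,-0.1,-0.56],[0,-0.1,-0.56],[0,-0.1,-0.56],[0,-0.1,-0.56]], angular=[[-0.03,0,0],[-0.03,0,0],[-0.03,0,0],[-0.03,0,0],[-0.03,0,0],[-0.03,0,0],[-0.03,0,0]])

```text
clock: 21.1
position: [0.5951, -0.007, 0.2187]
ee_rot: [2.124, 1.676, 0.439]
force: [0.6, 1.8, -1.0]
width: 0.119
gripper_force: 25.0
```

```bash
python3 st.py
```

```text
21.1 [ 0.5951 -0.007   0.2187] th,R(.1936) (np.float64(0.5127295789018738), np.float64(0.19355495326495645)) pitch 0.5123434964829515 F [ 0.5641  1.8198 -0.9923] [0.4847 0.6429 0.0839] 0.11941737609913998 [ 0.0731  0.1908 -0.3246  2.0963  0.647   0.4809 -0.9889] [-0.2285 -0.2078  0.1639  0.2824  0.5039 -0.252  -0.5846]
```

>>> carry_out(claw=[0.5,0.5,0.5,0.5,0.5,0.5,0.5,0.5], delta_pos=[[0,-0.1,-0.56],[0,-0.1,-0.56],[0,-0.1,-0.56],[0,-0.1,-0.56],[0,-0.1,-0.56],[0,-0.1,-0.56],[0,0,0],[0,0,0]], angular=[[-0.03,0,0],[-0.03,0,0],[-0.03,0,0],[-0.03,0,0],[-0.03,0,0],[-0.03,0,0],[0,0,0],[0,0,0]])

```text
clock: 21.9
position: [0.5724, -0.0011, 0.2431]
ee_rot: [1.995, 1.575, 0.567]
force: [-0.9, 6.1, -2.3]
width: 0.123
gripper_force: 25.0
```

```bash
python3 st.py; python3 - <<'E'
from h import *
s=arm.observe(); Rn=R.from_rotvec(s["ee_rot"]); r=Rn.inv().apply(s["position"]-H); w=Rn.inv().apply([-ex[1],ex[0],0])*.025
print((R.from_rotvec(w).apply(r)-r)*100,w)
E
```

```text
21.9 [ 0.5724 -0.0011  0.2431] th,R(.1936) (np.float64(0.6913656006867214), np.float64(0.19362318769219297)) pitch 0.6904752336746837 F [-0.908   6.1452 -2.253 ] [1.2048 1.1756 0.6265] 0.12258495126612245 [-0.0778  0.0833 -0.2433  2.2642  1.1247  0.3986 -1.5249] [ 0.0098  0.0098 -0.0024 -0.0089 -0.0108 -0.0005  0.0087]
[-0.0039  0.0721  0.4684] [0.025  0.0002 0.0002]
```

>>> carry_out(claw=[0.5,0.5,0.5,0.5,0.5,0.5,0.5,0.5,0.5,0.5,0.5,0.5,0.5,0.5,0.5,0.5,0.5,0.5], delta_pos=[[0,0.058,0.375],[0,0.058,0.375],[0,0.058,0.375],[0,0.058,0.375],[0,0.058,0.375],[0,0.058,0.375],[0,0.058,0.375],[0,0.058,0.375],[0,0.058,0.375],[0,0.058,0.375],[0,0.058,0.375],[0,0.058,0.375],[0,0.058,0.375],[0,0,0],[0,0,0],[0,0,0],[0,0,0],[0,0,0]], angular=[[0.02,0,0],[0.02,0,0],[0.02,0,0],[0.02,0,0],[0.02,0,0],[0.02,0,0],[0.02,0,0],[0.02,0,0],[0.02,0,0],[0.02,0,0],[0.02,0,0],[0.02,0,0],[0.02,0,0],[0,0,0],[0,0,0],[0,0,0],[0,0,0],[0,0,0]])

```text
clock: 23.7
position: [0.6041, -0.0094, 0.2062]
ee_rot: [2.182, 1.721, 0.377]
force: [-1.7, 4.4, -2.7]
width: 0.12
gripper_force: 25.0
```

```bash
python3 st.py; python3 - <<'E'
from h import *
p=arm.get_image("side"); t=arm.get_image("top")
cv2.imwrite("pics/f.png",cv2.resize(np.hstack([p["frame"][100:430,160:500],t["frame"][100:430,120:460]]),(800,388))[:,:,::-1])
for n,im in(("t",t),("s",p)):
    for l in("metal_bottle","wood_rib","tool_pot"):
        for q in arm.place_of(l,im)[:1]: print(l,n,atz(im,q["centre"],0))
E
```

```text
23.7 [ 0.6041 -0.0094  0.2062] th,R(.1936) (np.float64(0.43025386214445527), np.float64(0.19357732875081468)) pitch 0.430468788150466 F [-1.6758  4.4466 -2.7269] [0.9868 0.7903 0.2788] 0.11957532469217606 [ 0.1121  0.2462 -0.3427  2.0209  0.5149  0.5498 -0.8367] [-0.0002 -0.0016  0.0004 -0.0015  0.0005  0.0017  0.0009]
metal_bottle t [ 0.5155 -0.3755  0.    ]
wood_rib t [0.7533 0.2108 0.    ]
tool_pot t [0.5149 0.3641 0.    ]
tool_pot s [0.5184 0.3781 0.    ]
```

View pics/f.png

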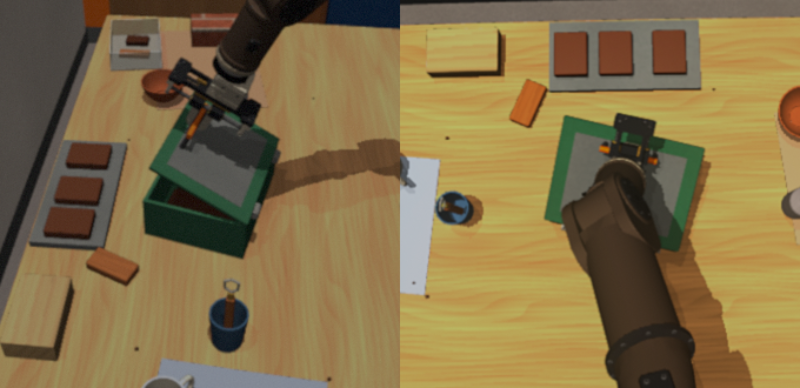

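The lid is held at about 0.43 rad with the gripper on the bar. The tool stands in the pot at (230,315) in the left crop, and the wooden block and the bottle have not moved.

```bash
python3 -c "
from cell import arm; print(arm.sign_off())"
```

```text
the job is handed in; nothing more can be done
None
```

The job is handed in: the loop tool stands handle-down in the blue pot, and the lid went up to about 0.69 rad and is now held steady at about 0.43 rad, 0.15 under the balance point; the bottle and wooden block were left alone.

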